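# Close up the loaded bench kiln

## Robot

A 6-joint arm with a two-finger parallel gripper is mounted at the origin on a cart in front of the work surface, level with it; the furniture and walls round the work are solid. World frame = base frame: x ahead of the robot, y to its left, z up, the work surface at z = 0. Lengths are in mm, angles in rad, forces in N, time in s.
With the tool pointing down it reaches from about 275 to 750 mm from the base axis. Payload 10.2 kg.
Tool frame: the origin (TCP) lies between the finger pads; the fingertips stand 19 mm ahead of it and the grasp point (between the pads) is the TCP; z points along the fingers, y is the line along which they close (so a half turn about z gives the same grasp; the last joint's range is limited). The gripper opens to 85 mm and grips with 20 to 120 N. Pads are 22 mm wide; open, the fingers measure 114 mm over their backs; the gripper's body (76 mm by 85 mm) begins 54 mm behind the grasp point. The pads swing forward as they close: fully open they stand 13 mm farther back than shut.
Start: joints at [-1.539, 0.313, 1.498, -0, 1.331, -0.223], TCP at [132.314, -508.059, 250.294] pointing down, gripper open.
Joint ranges: [-2.94, 2.94], [-0.97, 2.17], [0.19, 2.56], [-1.23, 4.37], [0.02, 3.11], [-2.88, 2.88]. Speed limits (rad/s): [2.39, 2.39, 3.01, 3.14, 3.14, 3.14].

## Interface

Orientations are given as a unit quaternion [w, x, y, z].
In Python, from rig import sense, capture, finish_job gives the robot as it stands. The module is installed in compiled form; this text tells all that it offers.
- The arm moves only by the tool move_arm, never from a script. Its argument "moves" is a list of rows, each an object with "turn": the turn, a rotation vector about the tool's x, y, z in rad, a list of three; "translation": the shift along the tool's x, y, z in mm, a list of three; "hand": the opening, from 0 (shut) to 1 (fully open). In form: [{"turn": [wx, wy, wz], "translation": [x, y, z], "hand": hand}, ...]. A call has 1 to 10 rows; each row shifts and turns the commanded pose from where the row before left it, along the tool's axes as they then stand; what a row does not reach is not made up. A row lasts 1/12 s, in which the tool goes at most 41.7 mm and 7.16 degrees, less where a joint would pass 70% of its speed; a pose out of reach is approached as far as the arm can. A call with a gripper value outside its range is refused whole. The fingers move at their own pace and stop on an object; "grip_force" is the grip in N (left out, the last holds). Time passes only in rows, so rows that do not move let the fingers close. It gives the time, the measured TCP pose, the force, the opening and the grip force at its end, in the units of the state.
- sense(): the state, without advancing time (a new reading comes with each control period).
- capture(name): name is "scene" or "top" or "wrist"; returns a dict with "image" (480x640x3 uint8, blue, green, red), "z_map" (480x640 float32, mm along the optical axis (not along the pixel's ray), 0 where there is no reading), "vertical_fov" (degrees; the focal length in pixels is half the picture's height over the tangent of half this angle, whatever the lens; pixels are square), "cx", "cy" (the principal point, pixels), "R" (3x3) and "t" (3): a world point X has camera coordinates R X + t; the wrist camera has in their place "T_tool_cam" (4x4, takes a point from camera to tool coordinates, whose origin is the TCP and whose axes are the flange's). Camera axes: x right, y down, z forward; pixel columns grow to the right and rows downward; lengths in mm; the calibration is good to about 2 mm. A picture is of the moment at which its call begins: read the wrist's pose just before it.
- finish_job(): hands the job in; it is judged then, once.
The state is a dict: "time_s": time; "joints": joint angles; "dq": joint speeds; "tau": joint torques, N m; "eef_pos": TCP position; "ee_rot": TCP orientation; "force": force on the tool from outside, world axes, zero at the start; "wrist_torque": the same for the moment, N m; "grip_width": opening from 0.0 (shut) to 1.0 (fully open); "grip_force": force on a finger pad.
Only numpy, scipy, OpenCV 4.12 (cv2) and the standard library are available. Lean on these libraries where they do the work, as an engineer would, in place of code of your own. Each camera call takes 0.05 s, during which the arm holds its last target. There are 200 camera calls.

## Task

The small bench kiln is loaded and must be closed up for firing. Swing its lid down onto the rope seal and turn the T-handle a full quarter turn clockwise so that the latch draws the lid down tight, and turn the air collar on the flue until its finger clicks into the stop marked by the long raised bar. Leave the bowl in the chamber, the tweezers on the kiln and the things round it where they are.

Things in the scene. Friction and masses are not known exactly. Their poses are not given: they have to be found in the camera images.
- kiln: Grey bench kiln, 240 (x) x 350 (y) x 150 mm high, fixed. Chamber with hinged lid in the left half of its top, flat deck with a round flue in the right half. Origin: centre of its underside; x to its back, y to its left. In this frame the T-handle's pivot is at x -0.070, y 0.0875, the flue's axis at x 0, y -0.0885.
- lid_hinge (a point): Middle of the lid's hinge line, which runs along the kiln's y, 156 mm above the bench, at x 0.100, y 0.0875 in the kiln's frame. Axes as the kiln's. The shut lid reaches 212 mm forward (-x) of it, is 165 mm wide (y) and 26 mm thick, its underside level with the hinge line.
- lid (a joint): Lid, rad: 0 = drawn tight; grows as it opens up and back, to 1.1. Starts open at 0.35 to 0.8; a stiff hinge keeps it where it is left; 2 to 8 N down, 130 mm in front of the hinge, moves it. It meets the springy rope seal at 0.03; pressed further, it springs back to about 0.015 when let go. The latch catches if the lid is below 0.035, and only the latch holds it at 0.
- lid_press (a point): Point on the lid's upper face, 140 mm from the hinge line and 66 mm left of the lid's middle: a clear place to press, beside the T-handle.
- latch (a joint): T-handle of the compression latch on the lid, rad: 0 = open, bar parallel to the lid's front edge; grows clockwise seen from above to a stop at 1.571 = locked, bar pointing front to back. Starts at 0 to 0.15. Turns freely to about 0.6, then takes up to about 0.25 N m (8 N near the bar's end) as it draws the lid down; stays where left beyond 1.4.
- latch_bar (a point): Middle of the T-handle's round bar, on the pivot: 14 mm thick (ball ends 17), 81 mm long, its axis 30 mm above the lid's upper face, on a stem 22 mm thick (28 at the foot). The point turns with the bar; its y axis lies along the bar, at latch 0 along the kiln's y.
- collar (a joint): Air collar round the flue, rad; grows counter-clockwise seen from above. Five spring stops 30 degrees apart: 0, 0.524, 1.047, 1.571, 2.094. The one with the long raised bar is 1.571, the others have short ticks. Starts in 0 or 0.524, rarely between them. Leaving a stop takes about 0.3 N m (5 N at 57 mm); less than 0.2 from a stop it snaps into it by itself.
- collar_finger (a point): On the finger that sticks out level from the collar: an upright plate 10 mm thick, 20 high, ending in a round post 14 mm thick, from 34 to 71 mm from the flue's axis. Site: 66 mm from the axis, at half height, 29 mm above the deck; x axis outward along the finger. Push the plate or post sideways.
- flue_axis (a point): On the vertical axis of flue and collar, 29 mm above the kiln's deck (deck 150 mm above the bench). Collar 68 mm across, up to 42 mm above the deck; scalloped ring 101 across under it, up to 16; barrel 57 across, open top 66 above the deck. Flange 168 across, 6 thick; a 20 mm plunger block on it, 20 mm high over the deck, 70 mm from the axis, is clear of the finger's path.
- flue_mark (a point): 23 mm above the outer part of the flange's long raised bar (dark, 22 x 8 x 4 mm, fourth of the five marks counting counter-clockwise), 75 mm from the flue's axis, at the height of the finger's middle: the finger points at it when the collar is in the marked stop. The flange's angle differs each time.
- load_bowl: Copper bowl 63 mm across and 28 mm high, loose on the chamber's floor, 56 mm above the bench; origin at the centre of its underside. Leave it.
- copper_vase: Copper vase, 124 mm across, 206 mm high, standing loose left of the kiln; origin at the centre of its underside. Leave it.
- whetstone: Dark oil stone, 40 x 90 x 25 mm, lying loose at the left front; origin at the centre of its underside. Leave it.
- small_hammer: Hammer, 229 mm long, lying loose on the left; origin under its middle. Leave it.
- white_mug: White mug, 87 mm across without its handle, 64 mm high, standing loose beside the hammer's handle, left of the vase; origin at the centre of its underside. Leave it.
- long_tweezers: Steel tweezers, 126 mm long (along y), 14 wide, 9 high, lying loose on the front edge of the kiln's deck, in front of the flue's flange; origin under their middle. Leave them.

How it is judged:
By the outcome, as a careful person would: the job done as asked, in the order asked, and still so for the second after the job is handed in, with the robot touching nothing.
It also fails if it takes over 51 s, if anything falls off the work surface, if the arm or the gripper's body presses on something with over 40 N, if the wrist force passes 120 N, or if a joint passes its speed limit or range.

## Working session

There is one attempt and no reset: what is moved stays moved. The work goes in short steps, Python scripts to look and compute and a tool call to move; the robot and the scene stay as the last step left them, time stands still between calls to the robot, and variables do not carry over. Pictures are saved under pics/ and viewed, at most 10 in all, crops included, and the job is handed in when it is done.

Besides the shell and the picture viewer there is one more tool, called in YAML: its name, and indented under it one key for each argument. move_arm: Moves the arm, as the interface text tells. Its arguments: {"type":"object","properties":{"moves":{"type":"array","items":{"type":"object","properties":{"turn":{"type":"array","items":{"type":"number"}},"translation":{"type":"array","items":{"type":"number"}},"hand":{"type":"number"}}}},"grip_force":{"type":"number"}},"required":["moves"]}

```bash
mkdir -p pics
cat > h.py <<'E'
import numpy as np, cv2
from rig import sense, capture
from scipy.spatial.transform import Rotation as Ro
def cloud(c):
    f=240/np.tan(np.radians(c["vertical_fov"])/2); z=c["z_map"]
    v,u=np.mgrid[:480,:640]
    P=np.stack([(u-c["cx"])/f*z,(v-c["cy"])/f*z,z],-1)
    if "R" in c: return (P-np.array(c["t"]))@np.array(c["R"])
    return P
E
python3 - <<'E'
from h import *
s=sense();print(s["time_s"],s["ee_rot"],s["force"])
for n in("scene","top"):
    c=capture(n);cv2.imwrite(f"pics/{n}.png",c["image"]);P=cloud(c);np.savez(n+".npz",P=P,im=c["image"],z=c["z_map"],R=c["R"],t=c["t"],f=c["vertical_fov"],cx=c["cx"],cy=c["cy"])
    print(n,-np.array(c["R"]).T@c["t"], (c["z_map"]>0).mean())
E
```

```text
0.0 [-6.37264876e-04  9.91894280e-01  1.27064270e-01  4.68654231e-05] [ 0.58392321 -0.04145474 -0.85352862]
scene [-191.47861739 -591.87666402 1095.99846597] 0.9394921875
top [ 370.51912147   85.84412076 1530.113916  ] 0.9959993489583333
```

View pics/scene.png

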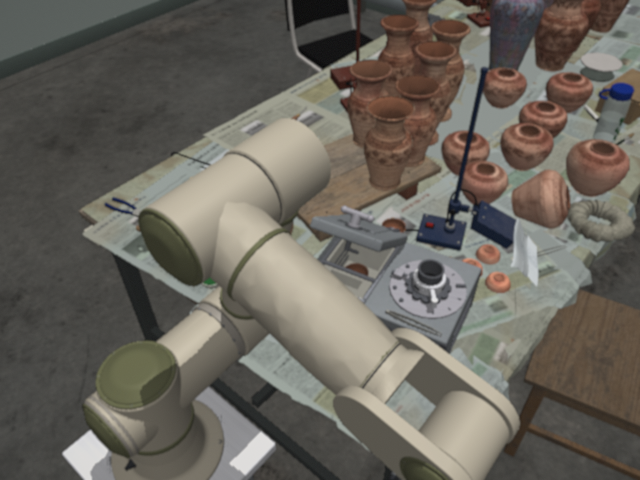

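View pics/top.png

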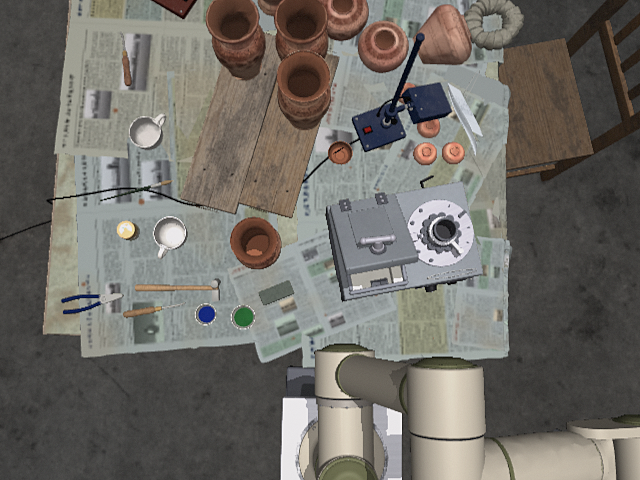

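The scene view shows the kiln with its lid open at about (360,230) and the flue at (430,275). In the top view the kiln spans (328..480, 182..300), with the T-handle at (377,242), the flue at (443,230), and the vase at (256,243).

Run:
```python
from h import *
d=np.load("top.npz");P=d["P"];im=d["im"]
sub=P[170:310,320:490].reshape(-1,3)
dk=sub[(abs(sub[:,2]-150)<4)]
print("deck n",len(dk),dk[:,2].mean(), np.median(dk[:,2]))
allk=sub[(sub[:,2]>60)]
r=cv2.minAreaRect(allk[:,:2].astype(np.float32));print("kiln>60",r,cv2.boxPoints(r))
r=cv2.minAreaRect(dk[:,:2].astype(np.float32));print("deck",r,cv2.boxPoints(r))
h,e=np.histogram(sub[:,2],bins=np.arange(-10,400,10));print([(int(a),int(b)) for a,b in zip(e,h) if b])
c=cv2.resize(im[170:310,320:490],None,fx=4.4,fy=4.2,interpolation=cv2.INTER_CUBIC);cv2.imwrite("pics/tc.png",c)
# flue top
ft=sub[(abs(sub[:,2]-216)<5)]
print("fluetop",len(ft))
for (u,v) in [(443,230),(425,228),(443,250),(455,245),(377,242),(360,220),(400,262),(338,265),(345,205)]:print(u,v,P[v,u].round(1))
```

```text
deck n 3738 150.18776389043285 150.19817733179414
kiln>60 ((545.2369995117188, -102.22540283203125), (263.3878479003906, 440.6959228515625), 12.027076721191406) [[ 370.5191    85.84417]
 [ 462.34863 -345.17816]
 [ 719.9549  -290.29498]
 [ 628.12537  140.72736]]
deck ((561.2866821289062, -142.7866668701172), (239.74969482421875, 351.1421203613281), 12.15951919555664) [[ 407.11996     3.595705]
 [ 481.0825   -339.6685  ]
 [ 715.45337  -289.16904 ]
 [ 641.49084    54.095154]]
[(-10, 1483), (0, 7729), (10, 459), (20, 18), (30, 26), (40, 32), (50, 26), (60, 29), (70, 34), (80, 28), (90, 37), (100, 194), (110, 376), (120, 108), (130, 68), (140, 2233), (150, 3843), (160, 951), (170, 379), (180, 527), (190, 527), (200, 328), (210, 502), (220, 365), (230, 344), (240, 384), (250, 357), (260, 226), (270, 376), (280, 568), (290, 763), (300, 326), (310, 47)]
fluetop 498
443 230 [ 582.4 -233.4  174.4]
425 228 [ 588.1 -191.6  163.2]
443 250 [ 534.2 -235.3  165.5]
455 245 [ 543.9 -258.2  191.4]
377 242 [531.4 -56.6 307.3]
360 220 [593.8 -25.6 224.1]
400 262 [ 489.7 -109.6  293.9]
338 265 [492.9  20.6 145.3]
345 205 [635.4   8.5 191.2]
```

View pics/tc.png

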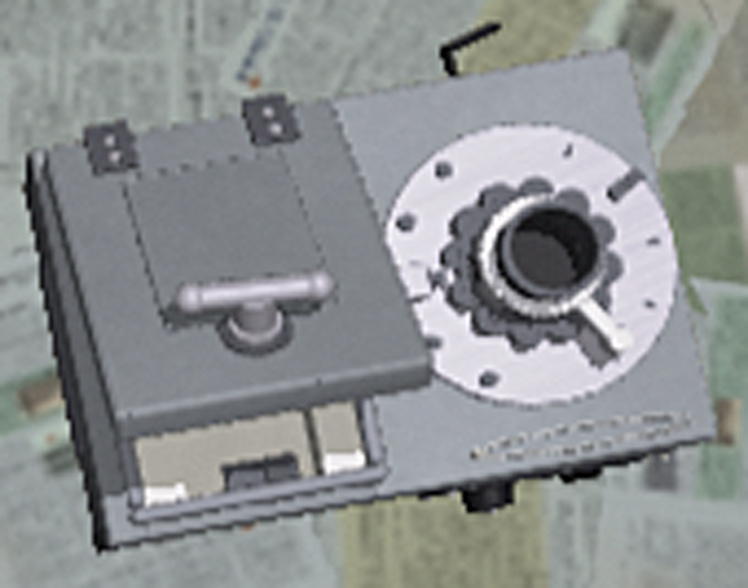

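The crop shows the T-handle at (255,292), the collar finger's post at (625,342), the long bar at (627,183), short ticks between and beyond them, and the tweezers at (580,437). The finger appears to be in stop 0, a quarter turn clockwise of the bar.

```bash
cat >> h.py <<'E'
yaw=np.radians(12.16);K0=np.array([561.3,-142.8,0])
KR=np.array([[np.cos(yaw),-np.sin(yaw),0],[np.sin(yaw),np.cos(yaw),0],[0,0,1]])
def tok(p): return (np.asarray(p)-K0)@KR
def tow(p): return KR@np.asarray(p)+K0
def st():
    s=sense(); q=s["ee_rot"]; R=Ro.from_quat(np.r_[q[1:],q[0]]).as_matrix()
    print("t",round(s["time_s"],2),"w",np.round(s["eef_pos"],1),"kiln",tok(s["eef_pos"]).round(1),"yaw-in-kiln",round(np.degrees(np.arctan2(R[1,0],R[0,0])-yaw),2),"z",R[:,2].round(3),"F",(np.array(s["force"])@KR).round(1),"grip",s["grip_width"],s["grip_force"])
    return s,R
E
python3 - <<'E'
from h import *
s,R=st(); print(np.round(s["joints"],3))
d=np.load("top.npz");P=tok(d["P"].reshape(-1,3)).reshape(480,640,3);im=d["im"]
Q=P.reshape(-1,3)
m=(abs(Q[:,1]-87.5)<75)&(Q[:,0]>-110)&(Q[:,0]<70)&(Q[:,2]>175)&(abs(Q[:,1]-87.5)>48)
L=Q[m];A=np.c_[L[:,0],np.ones(len(L))];c,*_=np.linalg.lstsq(A,L[:,2],rcond=None)
r=L[:,2]-A@c;k=abs(r)<8;c,*_=np.linalg.lstsq(A[k],L[k,2],rcond=None);print("lid angle",np.arctan(-c[0]),k.mean(),c)
for n,(u,v) in dict(bar=(462.5,213.6),post=(462,251.4),flue=(444.5,229.5),tick=(467.5,242),tick2=(468.3,227),tick4=(449.5,205.7)).items():
    p=P[int(round(v)),int(round(u))];q=p-[0,-88.5,0];print(n,p.round(1),"ang",np.degrees(np.arctan2(q[1],q[0])).round(1),"rad",np.hypot(*q[:2]).round(1))
m=(Q[:,2]>185)&(Q[:,2]<193)&(abs(Q[:,0])<75)&(abs(Q[:,1]+88.5)<75)
q=Q[m]-[0,-88.5,0];rr=np.hypot(q[:,0],q[:,1]);f=q[(rr>42)&(rr<76)];print("finger",len(f),np.degrees(np.arctan2(f[:,1],f[:,0])).mean(),rr[rr<76].max())
m=(abs(Q[:,2]-216)<4)&(np.hypot(Q[:,0],Q[:,1]+88.5)<36);print("flue c",Q[m].mean(0),m.sum(),cv2.minEnclosingCircle(Q[m][:,:2].astype(np.float32)))
m=(Q[:,2]>152)&(Q[:,2]<165)&(Q[:,0]<-85)&(Q[:,0]>-121)&(Q[:,1]<-10);print("tweez",m.sum(),Q[m].min(0),Q[m].max(0))
v=P[200:290,215:300].reshape(-1,3);v=v[v[:,2]>150];print("vase",cv2.minEnclosingCircle(v[:,:2].astype(np.float32)),v[:,2].max())
E
```

```text
t 0.1 w [ 132.3 -507.8  249.8] kiln [-496.3 -266.5  249.8] yaw-in-kiln 2.44 z [-0.     0.001 -1.   ] F [0.5 0.6 0.3] grip 1.0027981861105557 0.0
[-1.539  0.313  1.498  0.     1.331 -0.223]
lid angle 0.6177349949738236 0.9319571865443425 [ -0.71049512 261.19691603]
bar [  33.7 -152.6  157.6] ang -62.2 rad 72.4
post [ -58.6 -123.   190. ] ang -149.5 rad 68.0
flue [  0.2 -93.3 182.6] ang -87.2 rad 4.8
tick [ -37.3 -153.   153.6] ang -120.0 rad 74.5
tick2 [  -0.9 -160.4  156.6] ang -90.7 rad 71.9
tick4 [  59.3 -128.1  155.6] ang -33.7 rad 71.3
finger 43 -150.64733363388407 69.97951371857512
flue c [ -0.8097085  -88.2586092  215.82020583] 130 ((0.904487669467926, -88.12753295898438), 29.151769638061523)
tweez 292 [-119.22821789 -172.90967849  152.00410749] [-85.16491037 -10.82077816 164.85825199]
vase ((-13.44204330444336, 327.0831298828125), 140.05865478515625) 1530.1139160007313
```

move_arm:
  moves:
    - {"translation":[32,-25,-15],"turn":[0,0,0],"hand":0}
    - {"translation":[32,-25,-15],"turn":[0,0,0],"hand":0}
    - {"translation":[32,-25,-15],"turn":[0,0,0],"hand":0}
    - {"translation":[32,-25,-15],"turn":[0,0,0],"hand":0}
    - {"translation":[32,-25,-15],"turn":[0,0,0],"hand":0}
    - {"translation":[32,-25,-15],"turn":[0,0,0],"hand":0}
    - {"translation":[32,-25,-15],"turn":[0,0,0],"hand":0}
    - {"translation":[32,-25,-15],"turn":[0,0,0],"hand":0}
    - {"translation":[32,-25,-15],"turn":[0,0,0],"hand":0}
    - {"translation":[32,-25,-15],"turn":[0,0,0],"hand":0}
  grip_force: 40

```text
time_s: 0.93
eef_pos: [370.3, -195.7, 395.3]
ee_rot: [-0.0, 0.992, 0.127, -0.0]
force: [0.8, -2.0, 0.5]
grip_width: -0.002
grip_force: 0.0
```

move_arm:
  moves:
    - {"translation":[32,-25,0],"turn":[0,0,0],"hand":0}
    - {"translation":[32,-25,0],"turn":[0,0,0],"hand":0}
    - {"translation":[32,-25,0],"turn":[0,0,0],"hand":0}
    - {"translation":[32,-25,0],"turn":[0,0,0],"hand":0}
    - {"translation":[32,-25,0],"turn":[0,0,0],"hand":0}
    - {"translation":[32,-25,0],"turn":[0,0,0],"hand":0}
    - {"translation":[0,0,0],"turn":[0,0,-0.11],"hand":0}
    - {"translation":[0,0,0],"turn":[0,0,-0.11],"hand":0}
    - {"translation":[0,0,0],"turn":[0,0,-0.11],"hand":0}
    - {"translation":[0,0,0],"turn":[0,0,-0.11],"hand":0}

```text
time_s: 1.77
eef_pos: [517.8, -3.7, 394.2]
ee_rot: [-0.0, 0.939, 0.343, -0.0]
force: [0.4, 0.4, 0.1]
grip_width: 0.001
grip_force: 0.0
```

move_arm:
  moves:
    - {"translation":[0,0,0],"turn":[0,0,-0.11],"hand":0}
    - {"translation":[0,0,0],"turn":[0,0,-0.11],"hand":0}
    - {"translation":[0,0,0],"turn":[0,0,-0.11],"hand":0}
    - {"translation":[0,0,0],"turn":[0,0,-0.11],"hand":0}
    - {"translation":[0,0,0],"turn":[0,0,-0.11],"hand":0}
    - {"translation":[0,0,0],"turn":[0,0,-0.11],"hand":0}
    - {"translation":[0,0,0],"turn":[0,0,-0.11],"hand":0}
    - {"translation":[0,0,0],"turn":[0,0,-0.11],"hand":0}
    - {"translation":[0,0,0],"turn":[0,0,-0.11],"hand":0}
    - {"translation":[0,0,0],"turn":[0,0,-0.1],"hand":0}

```text
time_s: 2.6
eef_pos: [517.7, -4.0, 394.3]
ee_rot: [-0.0, 0.625, 0.78, -0.0]
force: [0.5, -0.8, 0.1]
grip_width: 0.002
grip_force: 0.0
```

Run:
```python
from h import *
s,R=st();print(np.round(s["joints"],3))
for a in np.r_[.618,np.arange(.55,-.01,-.05),0]: print(round(a,2),"TCP x",round(100-140*np.cos(a)+26*np.sin(a),1),"z",round(156+140*np.sin(a)+26*np.cos(a)+19,1))
```

```text
t 2.6 w [517.7  -4.  394.3] kiln [-13.4 144.9 394.3] yaw-in-kiln 90.41 z [-0.001  0.    -1.   ] F [ 0.3 -0.9  0.1] grip 0.0020078549301551524 0.0
[-0.234  0.242  1.223  0.     1.677 -0.454]
0.62 TCP x 1.0 z 277.3
0.55 TCP x -5.8 z 270.3
0.5 TCP x -10.4 z 264.9
0.45 TCP x -14.8 z 259.3
0.4 TCP x -18.8 z 253.5
0.35 TCP x -22.6 z 247.4
0.3 TCP x -26.1 z 241.2
0.25 TCP x -29.2 z 234.8
0.2 TCP x -32.0 z 228.3
0.15 TCP x -34.5 z 221.6
0.1 TCP x -36.7 z 214.8
0.05 TCP x -38.5 z 208.0
-0.0 TCP x -40.0 z 201.0
0.0 TCP x -40.0 z 201.0
```

move_arm:
  moves:
    - {"translation":[2,3.5,28],"turn":[0,0,0],"hand":0}
    - {"translation":[2,3.5,28],"turn":[0,0,0],"hand":0}
    - {"translation":[2,3.5,28],"turn":[0,0,0],"hand":0}
    - {"translation":[2,3.5,26],"turn":[0,0,0],"hand":0}
    - {"translation":[0,-1,6],"turn":[0,0,0],"hand":0}
    - {"translation":[0,-4,6],"turn":[0,0,0],"hand":0}
    - {"translation":[0,-5,6],"turn":[0,0,0],"hand":0}
    - {"translation":[0,-5,6],"turn":[0,0,0],"hand":0}
    - {"translation":[0,-4,6],"turn":[0,0,0],"hand":0}
    - {"translation":[0,-4,6],"turn":[0,0,0],"hand":0}

```text
time_s: 3.43
eef_pos: [507.0, 1.6, 249.1]
ee_rot: [0.001, 0.628, 0.779, 0.0]
force: [1.2, -0.5, -0.3]
grip_width: 0.004
grip_force: 0.4
```

```bash
python3 -c "
from h import *
st()"
```

```text
t 3.43 w [507.    1.6 249.1] kiln [-22.6 152.6 249.1] yaw-in-kiln 90.09 z [ 0.002 -0.    -1.   ] F [ 1.  -0.7 -0.3] grip 0.0035154210721828824 0.3857573061725361
```

move_arm:
  moves:
    - {"translation":[0,-3,6],"turn":[0,0,0],"hand":0}
    - {"translation":[0,-3,6],"turn":[0,0,0],"hand":0}
    - {"translation":[0,-2,6],"turn":[0,0,0],"hand":0}
    - {"translation":[0,-2,6],"turn":[0,0,0],"hand":0}
    - {"translation":[0,-2,6],"turn":[0,0,0],"hand":0}

```text
time_s: 3.85
eef_pos: [495.3, -0.7, 218.0]
ee_rot: [-0.0, 0.628, 0.779, -0.0]
force: [0.1, -0.0, 1.1]
grip_width: -0.001
grip_force: 0.3
```

```bash
python3 -c "
from h import *
s,R=st();print(s['wrist_torque'])
cv2.imwrite('pics/s2.png',capture('scene')['image'][180:340,270:500].repeat(3,0).repeat(3,1))"
```

```text
t 3.85 w [495.3  -0.7 218. ] kiln [-34.6 152.8 218. ] yaw-in-kiln 90.1 z [-0.  0. -1.] F [ 0.1 -0.1  1.1] grip -0.0005599820865132845 0.2720085050632104
[-0.0280651   0.02436856  0.0280733 ]
```

View pics/s2.png

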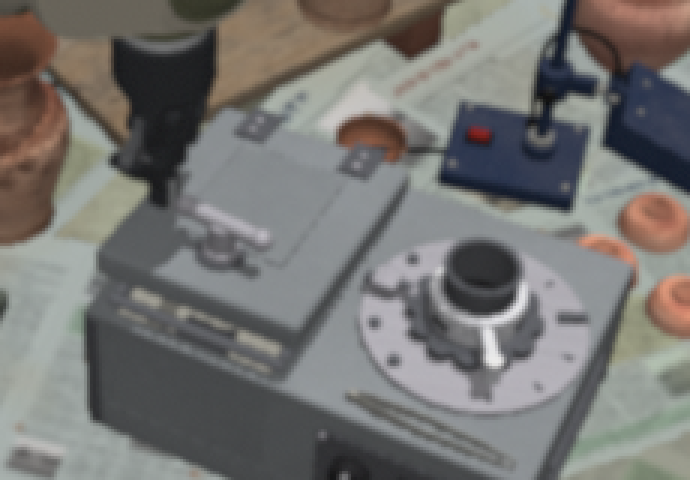

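The crop shows the fingertip at (165,200) on the lid's left part, with the lid about 0.13 rad open and following. Handle, collar and tweezers have not moved. I continue down.

move_arm:
  moves:
    - {"translation":[0,-1,5],"turn":[0,0,0],"hand":0}
    - {"translation":[0,-1,4],"turn":[0,0,0],"hand":0}
    - {"translation":[0,-1,3],"turn":[0,0,0],"hand":0}
    - {"translation":[0,0,2],"turn":[0,0,0],"hand":0}
    - {"translation":[0,0,1],"turn":[0,0,0],"hand":0}
    - {"translation":[0,0,0],"turn":[0,0,0],"hand":0}

```text
time_s: 4.4
eef_pos: [492.4, -1.3, 203.8]
ee_rot: [-0.0, 0.628, 0.779, -0.0]
force: [-0.7, -0.0, 1.8]
grip_width: -0.001
grip_force: 0.4
```

```bash
python3 -c "
from h import *
st()"
```

```text
t 4.4 w [492.4  -1.3 203.8] kiln [-37.5 152.8 203.8] yaw-in-kiln 90.11 z [-0. -0. -1.] F [-0.7  0.1  1.8] grip -0.000749060206571368 0.3953556250780821
```

move_arm:
  moves:
    - {"translation":[0,0,1],"turn":[0,0,0],"hand":0}
    - {"translation":[0,0,1],"turn":[0,0,0],"hand":0}
    - {"translation":[0,0,0],"turn":[0,0,0],"hand":0}

```text
time_s: 4.65
eef_pos: [492.4, -1.3, 202.4]
ee_rot: [0.0, 0.627, 0.779, -0.0]
force: [-5.4, -0.6, 8.8]
grip_width: -0.002
grip_force: 4.5
```

move_arm:
  moves:
    - {"translation":[0,0,1],"turn":[0,0,0],"hand":0}
    - {"translation":[0,0,1],"turn":[0,0,0],"hand":0}
    - {"translation":[0,0,0],"turn":[0,0,0],"hand":0}

```text
time_s: 4.9
eef_pos: [492.2, -1.4, 201.1]
ee_rot: [0.0, 0.627, 0.779, -0.0]
force: [-8.8, 0.1, 15.4]
grip_width: 0.002
grip_force: 7.8
```

move_arm:
  moves:
    - {"translation":[0,0,-4],"turn":[0,0,0],"hand":0}
    - {"translation":[0,0,-20],"turn":[0,0,0],"hand":0}
    - {"translation":[0,0,-30],"turn":[0,0,0],"hand":0}
    - {"translation":[0,0,-30],"turn":[0,0,0],"hand":0.55}
    - {"translation":[-16,-8,-15],"turn":[0,0,0],"hand":0.55}
    - {"translation":[-16,-8,0],"turn":[0,0,0],"hand":0.55}
    - {"translation":[-16,-8,0],"turn":[0,0,0],"hand":0.55}
    - {"translation":[-17,-9,0],"turn":[0,0,0],"hand":0.55}
    - {"translation":[0,0,0],"turn":[0,0,0],"hand":0.55}

```text
time_s: 5.65
eef_pos: [473.8, -74.0, 298.6]
ee_rot: [0.0, 0.628, 0.778, -0.0]
force: [-0.7, 1.3, -0.1]
grip_width: 0.549
grip_force: 0.0
```

Run:
```python
from h import *
s,R=st()
c=capture('wrist');cv2.imwrite('pics/w1.png',c['image'])
P=cloud(c);T=np.array(c['T_tool_cam']);P=P@T[:3,:3].T+T[:3,3];P=tok(P@R.T+s['eef_pos'])
Q=P[c['z_map']>0]
m=(abs(Q[:,0]+70)<50)&(abs(Q[:,1]-87.5)<50)&(Q[:,2]>208)&(Q[:,2]<232);B=Q[m]
print(len(B),B.min(0),B.max(0));r=cv2.minAreaRect(B[:,:2].astype(np.float32));print(r)
l=(abs(Q[:,1]-87.5)<78)&(abs(Q[:,1]-87.5)>48)&(Q[:,0]>-105)&(Q[:,0]<60)&(Q[:,2]>160)&(Q[:,2]<205)
L=Q[l];print(len(L),np.polyfit(L[:,0],L[:,2],1))
```

```text
t 5.65 w [473.8 -74.  298.6] kiln [-71.1  85.7 298.6] yaw-in-kiln 89.96 z [ 0.    -0.001 -1.   ] F [-0.4  1.4 -0.1] grip 0.5492012153505004 0.0
2959 [-79.53354618  53.06700882 208.09532753] [-57.1013472  131.12661696 224.33817415]
((-68.20968627929688, 92.10435485839844), (78.1431884765625, 21.252796173095703), 88.66648864746094)
16766 [-1.41094117e-02  1.83898261e+02]
```

View pics/w1.png

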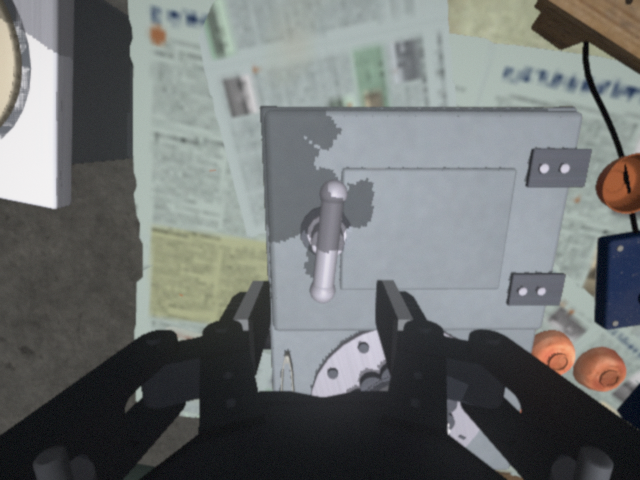

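The wrist view shows the shut lid with the T-handle bar from (335,188) to (322,295), about 0.12 rad clockwise. The lid is at about 0.014 rad.

move_arm:
  moves:
    - {"translation":[2.5,1.5,15],"turn":[0,0,0],"hand":0.55}
    - {"translation":[0,0,20],"turn":[0,0,0.12],"hand":0.55}
    - {"translation":[0,0,20],"turn":[0,0,0],"hand":0.55}
    - {"translation":[0,0,15],"turn":[0,0,0],"hand":0.55}
    - {"translation":[0,0,4],"turn":[0,0,0],"hand":0.5}
    - {"translation":[0,0,0],"turn":[0,0,0],"hand":0.3}
    - {"translation":[0,0,0],"turn":[0,0,0],"hand":0}
    - {"translation":[0,0,0],"turn":[0,0,0],"hand":0}
    - {"translation":[0,0,0],"turn":[0,0,0],"hand":0}
  grip_force: 40

```text
time_s: 6.45
eef_pos: [475.5, -68.8, 225.6]
ee_rot: [0.001, 0.673, 0.74, 0.001]
force: [1.1, 2.5, 1.4]
grip_width: 0.23
grip_force: 39.3
```

```bash
python3 -c "
from h import *
s,R=st();print(s['wrist_torque'])"
```

```text
t 6.45 w [475.5 -68.8 225.6] kiln [-68.3  90.4 225.6] yaw-in-kiln 83.24 z [ 0.002  0.    -1.   ] F [1.6 2.3 1.4] grip 0.23025979547051345 39.323657155036926
[ 0.52481071 -0.1012709   0.02409753]
```

move_arm:
  moves:
    - {"translation":[-1,0,-1],"turn":[0,0,0.1],"hand":0}
    - {"translation":[0,0,0],"turn":[0,0,0.1],"hand":0}
    - {"translation":[0,0,0],"turn":[0,0,0.1],"hand":0}
    - {"translation":[0,0,0],"turn":[0,0,0.1],"hand":0}
    - {"translation":[0,0,0],"turn":[0,0,0],"hand":0}

```text
time_s: 6.87
eef_pos: [475.4, -68.9, 226.1]
ee_rot: [-0.001, 0.808, 0.589, 0.001]
force: [1.6, 7.8, -1.0]
grip_width: 0.226
grip_force: 39.5
```

Run:
```python
from h import *
s,R=st();print(s['wrist_torque'])
c=capture('wrist');cv2.imwrite('pics/w2.png',c['image'])
```

```text
t 6.87 w [475.4 -68.9 226.1] kiln [-68.4  90.3 226.1] yaw-in-kiln 60.01 z [ 0.001  0.002 -1.   ] F [ 3.2  7.3 -1. ] grip 0.2263187315009671 39.541470408439636
[ 1.3416447  -0.37496595 -0.02892488]
```

View pics/w2.png

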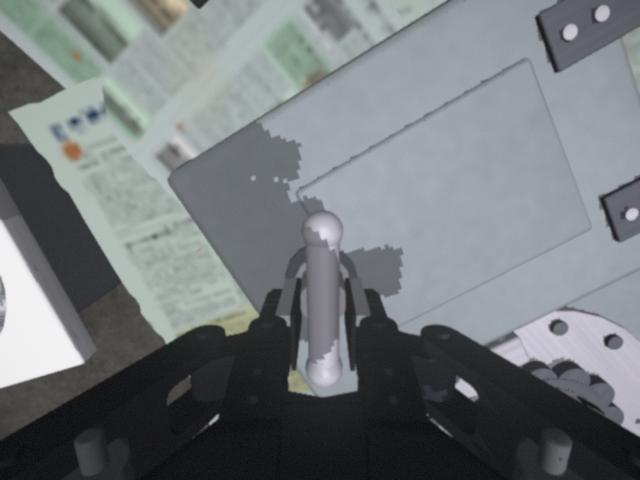

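The view shows the bar vertical at (322,230)–(325,370) between the pads, so it turned with the gripper. The pads rest against the thicker stem, so I regrip a little higher.

move_arm:
  moves:
    - {"translation":[0,0,0],"turn":[0,0,0],"hand":0.35}
    - {"translation":[0,0,-5],"turn":[0,0,0],"hand":0.35}
    - {"translation":[0,0,0],"turn":[0,0,0],"hand":0}
    - {"translation":[0,0,0],"turn":[0,0,0],"hand":0}
    - {"translation":[0,0,0],"turn":[0,0,0],"hand":0}
  grip_force: 50

```text
time_s: 7.33
eef_pos: [475.1, -70.3, 231.9]
ee_rot: [0.001, 0.807, 0.591, -0.0]
force: [-3.0, 1.3, 8.0]
grip_width: 0.198
grip_force: 48.7
```

```bash
python3 -c "
from h import *
s,R=st();print(s['wrist_torque'])"
```

```text
t 7.33 w [475.1 -70.3 231.9] kiln [-69.   89.  231.9] yaw-in-kiln 60.31 z [ 0.001 -0.001 -1.   ] F [-2.7  1.9  8. ] grip 0.19815373893898347 48.66053223609924
[0.18075717 0.76835955 0.02122863]
```

move_arm:
  moves:
    - {"translation":[0,0,2.5],"turn":[0,0,0],"hand":0}
    - {"translation":[0,0,0],"turn":[0,0,0.1],"hand":0}
    - {"translation":[0,0,0],"turn":[0,0,0.1],"hand":0}
    - {"translation":[0,0,0],"turn":[0,0,0.1],"hand":0}
    - {"translation":[0,0,0],"turn":[0,0,0],"hand":0}

```text
time_s: 7.75
eef_pos: [474.1, -70.2, 229.6]
ee_rot: [-0.0, 0.887, 0.462, -0.001]
force: [-11.8, 2.0, 13.7]
grip_width: 0.201
grip_force: 50.0
```

```bash
python3 -c "
from h import *
s,R=st();print(s['wrist_torque'])"
```

```text
t 7.75 w [474.1 -70.2 229.6] kiln [-69.9  89.3 229.6] yaw-in-kiln 42.82 z [-0.002 -0.001 -1.   ] F [-11.1   4.5  13.7] grip 0.20101719425267328 50.026352405548096
[2.36131037e-01 1.96995364e+00 1.12362516e-03]
```

move_arm:
  moves:
    - {"translation":[-0.5,-0.8,-1],"turn":[0,0,0.1],"hand":0}
    - {"translation":[0,0,0],"turn":[0,0,0.1],"hand":0}
    - {"translation":[0,0,0],"turn":[0,0,0.1],"hand":0}
    - {"translation":[0,0,0],"turn":[0,0,0],"hand":0}
  grip_force: 60

```text
time_s: 8.08
eef_pos: [473.5, -69.8, 230.2]
ee_rot: [-0.0, 0.946, 0.324, -0.001]
force: [-7.7, 3.6, 9.1]
grip_width: 0.188
grip_force: 58.8
```

Run:
```python
from h import *
s,R=st();print(s['wrist_torque'])
c=capture('wrist');cv2.imwrite('pics/w3.png',c['image'])
```

```text
t 8.08 w [473.5 -69.8 230.2] kiln [-70.4  89.9 230.2] yaw-in-kiln 25.64 z [-0.001  0.    -1.   ] F [-6.7  5.1  9.1] grip 0.18849460151582406 58.81573498249054
[ 0.55318261  1.26198771 -0.02315321]
```

View pics/w3.png

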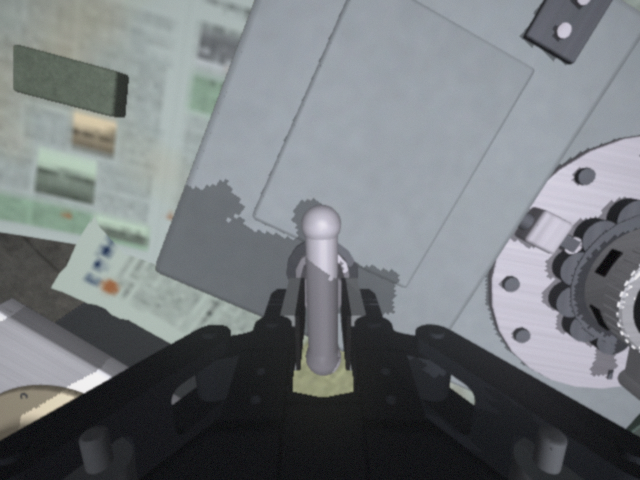

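The bar still lies at (320,215)–(322,370) between the pads, following the gripper.

move_arm:
  moves:
    - {"translation":[0,0,0],"turn":[0,0,0.1],"hand":0}
    - {"translation":[0,0,0],"turn":[0,0,0.1],"hand":0}
    - {"translation":[0,0,0],"turn":[0,0,0.1],"hand":0}
    - {"translation":[0,0,0],"turn":[0,0,0.1],"hand":0}
    - {"translation":[0,0,0],"turn":[0,0,0.05],"hand":0}
    - {"translation":[0,0,0],"turn":[0,0,0],"hand":0}

```text
time_s: 8.63
eef_pos: [472.9, -69.0, 229.5]
ee_rot: [-0.001, 0.994, 0.106, -0.002]
force: [-9.0, 6.3, 6.9]
grip_width: 0.189
grip_force: 58.7
```

Run:
```python
from h import *
s,R=st();print(s['wrist_torque'])
```

```text
t 8.63 w [472.9 -69.  229.5] kiln [-70.9  90.7 229.5] yaw-in-kiln 0.01 z [-0.004  0.002 -1.   ] F [-7.5  8.1  6.9] grip 0.18901989492382124 58.73232901096344
[1.0764335  1.51359773 0.04315918]
```

move_arm:
  moves:
    - {"translation":[0,0,0],"turn":[0,0,0.04],"hand":0}
    - {"translation":[0,0,0],"turn":[0,0,0.04],"hand":0}
    - {"translation":[0,0,0],"turn":[0,0,0],"hand":0}

```text
time_s: 8.88
eef_pos: [472.9, -69.0, 229.4]
ee_rot: [-0.001, 0.998, 0.067, -0.002]
force: [-8.3, 6.8, 6.6]
grip_width: 0.188
grip_force: 58.6
```

Run:
```python
from h import *
s,R=st();print(s['wrist_torque'])
c=capture('wrist')
P=cloud(c);T=np.array(c['T_tool_cam']);P=P@T[:3,:3].T+T[:3,3];P=tok(P@R.T+s['eef_pos'])
im=c['image'].astype(int);Q=P
m=(c['z_map']>0)&(P[...,2]>212)&(P[...,2]<226)&(np.hypot(P[...,0]+70,P[...,1]-87.5)<48)&(im.mean(-1)>75)
B=P[m];print(len(B),cv2.minAreaRect(B[:,:2].astype(np.float32)))
v,u=np.nonzero(m);print(u.min(),u.max(),v.min(),v.max(),cv2.fitLine(B[:,:2].astype(np.float32),cv2.DIST_L2,0,.01,.01).ravel())
```

```text
t 8.88 w [472.9 -69.  229.4] kiln [-70.9  90.8 229.4] yaw-in-kiln -4.49 z [-0.004  0.002 -1.   ] F [-6.7  8.4  6.6] grip 0.18823653484759806 58.616657853126526
[1.2136542  1.52019163 0.32511006]
5746 ((-67.92536926269531, 89.14668273925781), (78.45606231689453, 29.064603805541992), 7.160429954528809)
287 361 206 375 [ 9.999865e-01 -5.193260e-03 -6.434891e+01  9.099099e+01]
```

The torque rises and the bar is at the stop. I add a small extra push and let go.

move_arm:
  moves:
    - {"translation":[0,0,0],"turn":[0,0,0.05],"hand":0}
    - {"translation":[0,0,0],"turn":[0,0,0],"hand":0}
    - {"translation":[0,0,0],"turn":[0,0,-0.1],"hand":0.3}
    - {"translation":[0,0,0],"turn":[0,0,-0.03],"hand":0.5}
    - {"translation":[0,0,0],"turn":[0,0,0],"hand":0.5}
    - {"translation":[0,0,-30],"turn":[0,0,0],"hand":0.5}
    - {"translation":[0,0,-30],"turn":[0,0,0],"hand":0.5}
    - {"translation":[0,0,-10],"turn":[0,0,0],"hand":0}
    - {"translation":[0,0,0],"turn":[0,0,0],"hand":0}

```text
time_s: 9.68
eef_pos: [475.0, -70.4, 301.7]
ee_rot: [0.001, 0.994, 0.107, 0.002]
force: [0.0, -0.1, 0.0]
grip_width: 0.229
grip_force: 0.0
```

Run:
```python
from h import *
s,R=st()
c=capture('wrist');cv2.imwrite('pics/w4.png',c['image'])
P=cloud(c);T=np.array(c['T_tool_cam']);P=P@T[:3,:3].T+T[:3,3];P=tok(P@R.T+s['eef_pos']);Q=P[c['z_map']>0]
m=(np.hypot(Q[:,0]+70,Q[:,1]-87.5)<48)&(Q[:,2]>213)&(Q[:,2]<226);B=Q[m];print(len(B),cv2.minAreaRect(B[:,:2].astype(np.float32)),cv2.fitLine(B[:,:2].astype(np.float32),cv2.DIST_L2,0,.01,.01).ravel())
l=(abs(Q[:,1]-87.5)<78)&(abs(Q[:,1]-87.5)>30)&(Q[:,0]>-105)&(Q[:,0]<60)&(Q[:,2]>170)&(Q[:,2]<195)
L=Q[l];print(len(L),np.polyfit(L[:,0],L[:,2],1))
m=(Q[:,2]>183)&(Q[:,2]<195);q=Q[m]-[0,-88.5,0];rr=np.hypot(q[:,0],q[:,1]);f=q[(rr>42)&(rr<76)];print("finger",len(f),np.degrees(np.arctan2(f[:,1].mean(),f[:,0].mean())))
```

```text
t 9.68 w [475.  -70.4 301.7] kiln [-69.1  88.9 301.7] yaw-in-kiln 0.08 z [ 0.005 -0.002 -1.   ] F [ 0.  -0.1  0. ] grip 0.2287581478544905 0.0
2595 ((-68.69512939453125, 91.09733581542969), (19.496145248413086, 79.74713134765625), 89.18546295166016) [ 9.9984270e-01  1.7734990e-02 -6.5920425e+01  9.1324768e+01]
32650 [5.02463037e-03 1.83309068e+02]
finger 707 -155.5584992422445
```

View pics/w4.png

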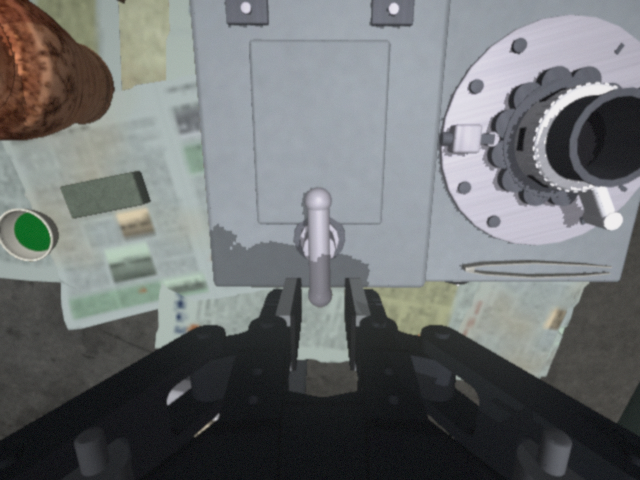

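The wrist view shows the lid shut and the bar front to back at (318,195)–(320,300). The tweezers lie at (540,268), the collar finger is at (605,205) and the plunger block at (465,138). The lid slope reads 0. Next is the collar.

move_arm:
  moves:
    - {"translation":[0.7,36,0],"turn":[0,0,0],"hand":0}
    - {"translation":[0.7,36,0],"turn":[0,0,0],"hand":0}
    - {"translation":[0.7,36,0],"turn":[0,0,0],"hand":0}
    - {"translation":[0.7,35,0],"turn":[0,0,0],"hand":0}
    - {"translation":[0.7,35,0],"turn":[0,0,0],"hand":0}
    - {"translation":[0,0,-10],"turn":[0,0,0.12],"hand":0}
    - {"translation":[0,0,0],"turn":[0,0,0.12],"hand":0}
    - {"translation":[0,0,0],"turn":[0,0,0.12],"hand":0}
    - {"translation":[0,0,0],"turn":[0,0,0.12],"hand":0}
    - {"translation":[0,0,0],"turn":[0,0,0.12],"hand":0}

```text
time_s: 10.57
eef_pos: [515.2, -243.2, 307.1]
ee_rot: [-0.001, 0.981, -0.195, -0.001]
force: [-0.4, -0.6, -0.3]
grip_width: 0.004
grip_force: 0.0
```

move_arm:
  moves:
    - {"translation":[0,0,0],"turn":[0,0,0.12],"hand":0}
    - {"translation":[0,0,0],"turn":[0,0,0.12],"hand":0}
    - {"translation":[0,0,0],"turn":[0,0,0.12],"hand":0}
    - {"translation":[0,0,0],"turn":[0,0,0.097],"hand":0}
    - {"translation":[0,0,0],"turn":[0,0,0],"hand":0}

```text
time_s: 10.98
eef_pos: [515.2, -243.1, 307.2]
ee_rot: [-0.0, 0.912, -0.411, -0.001]
force: [-0.3, -0.1, -0.6]
grip_width: 0.001
grip_force: 0.0
```

Run:
```python
from h import *
s,R=st();print(np.round(s["joints"],2))
c=capture('wrist');cv2.imwrite('pics/w5.png',c['image'])
P=cloud(c);T=np.array(c['T_tool_cam']);P=P@T[:3,:3].T+T[:3,3];P=tok(P@R.T+s['eef_pos']);Q=P[(c['z_map']>0)&(c['image'].mean(-1)>90)]
q=Q-[0.3,-88.4,0];rr=np.hypot(q[:,0],q[:,1]);f=q[(rr>42)&(rr<76)&(q[:,2]>183)&(q[:,2]<195)];print("finger",len(f),np.degrees(np.arctan2(f[:,1].mean(),f[:,0].mean())))
d=np.array([-65.7,-88.9,193])-tok(s['eef_pos']);print("to go, tool axes",(KR@d)@R)
```

```text
t 10.98 w [ 515.2 -243.1  307.2] kiln [-66.1 -88.3 307.2] yaw-in-kiln -60.65 z [-0.002  0.002 -1.   ] F [-0.3  0.  -0.6] grip 0.001368289472090592 0.0
[-0.65  0.38  1.25 -0.    1.51  1.77]
finger 610 -152.95808006664407
to go, tool axes [  1.06038023  -0.180194   114.23923772]
```

View pics/w5.png

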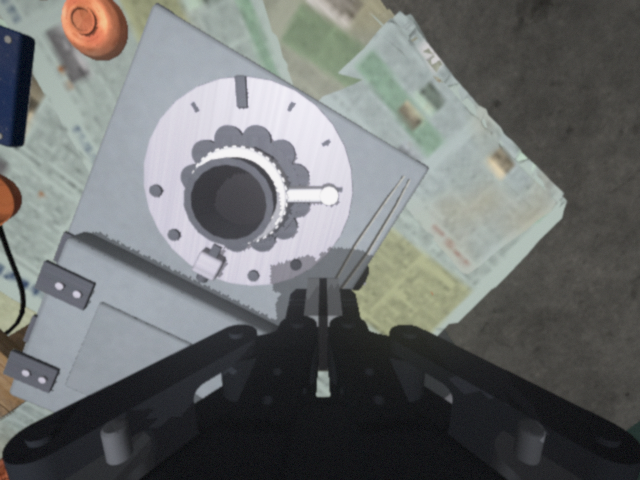

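The view shows the finger pointing right at (328,195), the long bar at (241,92), and closed fingertips at (322,285) clear of the collar and the tweezers (375,235).

move_arm:
  moves:
    - {"translation":[0.5,0,33],"turn":[0,0,0],"hand":0}
    - {"translation":[0.5,0,33],"turn":[0,0,0],"hand":0}
    - {"translation":[0,0,30],"turn":[0,0,0],"hand":0}
    - {"translation":[0,0,17],"turn":[0,0,0],"hand":0}
    - {"translation":[0,0,0],"turn":[0,0,0],"hand":0}
    - {"translation":[6,0,0],"turn":[0,0,0],"hand":0}
    - {"translation":[6,0,0],"turn":[0,0,0],"hand":0}
    - {"translation":[2,0,0],"turn":[0,0,0],"hand":0}
    - {"translation":[0,0,0],"turn":[0,0,0],"hand":0}

```text
time_s: 11.78
eef_pos: [526.0, -254.8, 197.3]
ee_rot: [0.0, 0.913, -0.409, 0.001]
force: [-2.0, 1.8, 2.3]
grip_width: -0.003
grip_force: 1.5
```

Run:
```python
from h import *
s,R=st();print("F tool",np.array(s["force"])@R, ((np.array(s['eef_pos'])-tow([.5,-88.3,0]))@R)[:2])
```

```text
t 11.78 w [ 526.  -254.8  197.3] kiln [ -58.1 -102.1  197.3] yaw-in-kiln -60.39 z [ 0.001 -0.001 -1.   ] F [-1.6  2.2  2.3] grip -0.0030447511746060306 1.5155278848760645
F tool [-2.70099786  0.30182245 -2.33394627] [-16.69921503  57.65208144]
```

move_arm:
  moves:
    - {"translation":[5.9,1.5,0],"turn":[0,0,-0.1],"hand":0}
    - {"translation":[5.9,1.5,0],"turn":[0,0,-0.1],"hand":0}
    - {"translation":[5.9,1.5,0],"turn":[0,0,-0.1],"hand":0}
    - {"translation":[0,0,0],"turn":[0,0,0],"hand":0}

```text
time_s: 12.12
eef_pos: [536.1, -270.5, 196.9]
ee_rot: [0.001, 0.964, -0.266, 0.001]
force: [-0.6, -0.0, 0.5]
grip_width: 0.003
grip_force: 0.0
```

Run:
```python
from h import *
s,R=st();print("F tool",np.array(s["force"])@R, ((np.array(s['eef_pos'])-tow([.5,-88.3,0]))@R)[:2])
```

```text
t 12.12 w [ 536.1 -270.5  196.9] kiln [ -51.5 -119.5  196.9] yaw-in-kiln -43.03 z [ 0.002 -0.002 -1.   ] F [-0.6  0.1  0.5] grip 0.00282756597199029 0.0
F tool [-0.5014712   0.34987909 -0.48355484] [-16.24183738  58.39893891]
```

move_arm:
  moves:
    - {"translation":[5.9,1.4,0],"turn":[0,0,-0.1],"hand":0}
    - {"translation":[5.9,1.4,0],"turn":[0,0,-0.1],"hand":0}
    - {"translation":[5.9,1.4,0],"turn":[0,0,-0.1],"hand":0}
    - {"translation":[5.9,1.4,0],"turn":[0,0,-0.1],"hand":0}
    - {"translation":[5.9,1.4,0],"turn":[0,0,-0.1],"hand":0}
    - {"translation":[5.9,1.4,0],"turn":[0,0,-0.1],"hand":0}
    - {"translation":[5.9,1.4,0],"turn":[0,0,-0.1],"hand":0}
    - {"translation":[0,0,0],"turn":[0,0,0],"hand":0}

```text
time_s: 12.78
eef_pos: [573.2, -288.8, 196.5]
ee_rot: [0.0, 0.997, 0.079, 0.001]
force: [0.3, 0.2, -0.9]
grip_width: -0.001
grip_force: 0.0
```

```bash
cat > fin.py <<'E'
from h import *
s,R=st();print("F tool",np.array(s["force"])@R, ((np.array(s['eef_pos'])-tow([.5,-88.3,0]))@R)[:2])
for n in ("scene","top","wrist"):
    c=capture(n);P=cloud(c)
    if n=="wrist": T=np.array(c['T_tool_cam']);P=(P@T[:3,:3].T+T[:3,3])@R.T+s['eef_pos']
    P=tok(P);Q=P[(c['z_map']>0)&(c['image'].mean(-1)>110)&(c['image'].std(-1)<12)]
    q=Q-[0.3,-88.4,0];rr=np.hypot(q[:,0],q[:,1]);f=q[(rr>45)&(rr<73)&(q[:,2]>184)&(q[:,2]<193)];print(n,"finger",len(f),np.degrees(np.arctan2(np.median(f[:,1]),np.median(f[:,0]))) if len(f) else 0)
    cv2.imwrite(f"pics/last_{n}.png",c['image'])
E
python3 fin.py
```

```text
t 12.78 w [ 573.2 -288.8  196.5] kiln [ -19.1 -145.2  196.5] yaw-in-kiln -3.07 z [ 0.001 -0.001 -1.   ] F [ 0.3  0.2 -0.9] grip -0.0009766930760834011 0.0
F tool [ 0.32151087 -0.19537899  0.91801313] [-16.37924526  58.06289883]
scene finger 0 0
top finger 0 0
wrist finger 1710 -89.08097463396561
```

move_arm:
  moves:
    - {"translation":[5.9,1.4,0],"turn":[0,0,-0.1],"hand":0}
    - {"translation":[5.9,1.4,0],"turn":[0,0,-0.1],"hand":0}
    - {"translation":[5.9,1.4,0],"turn":[0,0,-0.1],"hand":0}
    - {"translation":[3,0.7,0],"turn":[0,0,-0.05],"hand":0}
    - {"translation":[3,0.7,0],"turn":[0,0,-0.05],"hand":0}
    - {"translation":[0,0,0],"turn":[0,0,0],"hand":0}

```text
time_s: 13.43
eef_pos: [596.7, -286.5, 196.3]
ee_rot: [0.0, 0.962, 0.275, 0.0]
force: [-0.3, -0.1, 0.9]
grip_width: 0.001
grip_force: 0.0
```

```bash
python3 fin.py
```

```text
t 13.43 w [ 596.7 -286.5  196.3] kiln [   4.3 -147.9  196.3] yaw-in-kiln 19.74 z [ 0. -0. -1.] F [-0.3 -0.   0.9] grip 0.0006498195568639576 0.0
F tool [-0.31708399 -0.06154103 -0.85561516] [-16.49975639  57.45180844]
scene finger 3 -93.9190230688171
top finger 0 0
wrist finger 1754 -58.84116607216542
```

The finger has snapped in. I back off and check.

move_arm:
  moves:
    - {"translation":[-10,0,0],"turn":[0,0,0],"hand":0}
    - {"translation":[-5,3,-15],"turn":[0,0,0],"hand":0}
    - {"translation":[0,0,-35],"turn":[0,0,0],"hand":0}
    - {"translation":[0,0,-35],"turn":[0,0,0],"hand":0}
    - {"translation":[0,0,-35],"turn":[0,0,0],"hand":0}
    - {"translation":[-20,30,-10],"turn":[0,0,0],"hand":0}
    - {"translation":[-20,35,0],"turn":[0,0,0],"hand":0}
    - {"translation":[-20,35,0],"turn":[0,0,0],"hand":0}
    - {"translation":[-20,35,0],"turn":[0,0,0],"hand":0}
    - {"translation":[-20,35,0],"turn":[0,0,0],"hand":0}

```text
time_s: 14.42
eef_pos: [583.9, -484.8, 323.4]
ee_rot: [0.002, 0.962, 0.274, 0.002]
force: [9.5, -6.3, 70.4]
grip_width: -0.0
grip_force: 0.0
```

move_arm:
  moves:
    - {"translation":[-20,35,0],"turn":[0,0,0],"hand":0}
    - {"translation":[-20,35,0],"turn":[0,0,0],"hand":0}
    - {"translation":[-20,35,0],"turn":[0,0,0],"hand":0}
    - {"translation":[-20,20,0],"turn":[0,0,0],"hand":0}
    - {"translation":[0,0,0],"turn":[0,0,0],"hand":0}
    - {"translation":[0,0,0],"turn":[0,0,0],"hand":0}

```text
time_s: 14.92
eef_pos: [528.0, -580.2, 291.6]
ee_rot: [0.023, 0.962, 0.273, 0.014]
force: [1.1, 1.1, -0.8]
grip_width: 0.001
grip_force: 0.0
```

```bash
python3 fin.py
python3 - <<'E'
from h import *
im=cv2.imread("pics/last_top.png");cv2.imwrite("pics/final.png",cv2.resize(im[170:310,230:490],None,fx=3,fy=3,interpolation=cv2.INTER_CUBIC))
P=tok(cloud(capture("top")));Q=P.reshape(-1,3)
l=(abs(Q[:,1]-87.5)<75)&(abs(Q[:,1]-87.5)>30)&(Q[:,0]>-105)&(Q[:,0]<60)&(Q[:,2]>170)&(Q[:,2]<200);print(np.polyfit(Q[l,0],Q[l,2],1))
B=Q[(np.hypot(Q[:,0]+70,Q[:,1]-87.5)<48)&(Q[:,2]>205)];print(cv2.minAreaRect(B[:,:2].astype(np.float32)))
E
```

```text
t 14.92 w [ 528.  -580.2  291.6] kiln [-124.7 -420.5  291.6] yaw-in-kiln 19.61 z [ 0.039 -0.037 -0.999] F [ 1.3  0.9 -0.8] grip 0.0006198361694353711 0.0
F tool [ 1.49933468 -0.45190023  0.78901155] [-225.56200003  285.97280726]
scene finger 0 0
top finger 38 -60.50418277836486
wrist finger 0 0
[2.79279572e-03 1.82977333e+02]
((-69.5107192993164, 87.97836303710938), (20.450490951538086, 77.4393539428711), 88.0581283569336)
```

View pics/final.png

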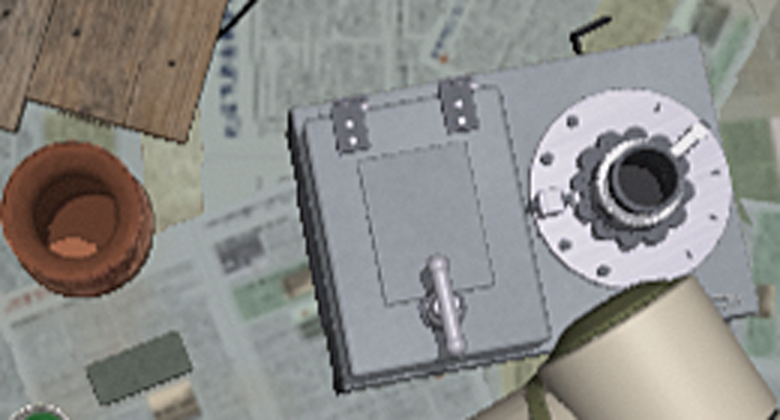

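The crop shows the lid shut and the bar front to back at (447,305). The collar finger lies on the long bar's place at (690,138), at -60.5° as intended. The arm hides the tweezers, so I move clear and check them numerically.

move_arm:
  moves:
    - {"translation":[-15,-9,-3],"turn":[0,0,0],"hand":0}
    - {"translation":[-25,-16,0],"turn":[0,0,0],"hand":0}
    - {"translation":[-25,-16,0],"turn":[0,0,0],"hand":0}
    - {"translation":[-25,-16,0],"turn":[0,0,0],"hand":0}
    - {"translation":[-25,-16,0],"turn":[0,0,0],"hand":0}
    - {"translation":[-25,-16,0],"turn":[0,0,0],"hand":0}
    - {"translation":[-25,-16,0],"turn":[0,0,0],"hand":0}
    - {"translation":[-25,-16,0],"turn":[0,0,0],"hand":0}
    - {"translation":[-25,-16,0],"turn":[0,0,0],"hand":0}
    - {"translation":[-15,-9,0],"turn":[0,0,0],"hand":0}

```text
time_s: 15.95
eef_pos: [255.8, -576.2, 284.8]
ee_rot: [0.024, 0.961, 0.275, 0.013]
force: [1.4, -0.5, -0.0]
grip_width: -0.003
grip_force: 0.0
```

move_arm:
  moves:
    - {"translation":[0,0,0],"turn":[0,0,0],"hand":0}
    - {"translation":[0,0,0],"turn":[0,0,0],"hand":0}
    - {"translation":[0,0,0],"turn":[0,0,0],"hand":0}

```text
time_s: 16.2
eef_pos: [258.8, -576.5, 284.5]
ee_rot: [0.024, 0.961, 0.276, 0.014]
force: [0.3, 0.2, -0.6]
grip_width: -0.001
grip_force: 0.0
```

```bash
python3 fin.py
python3 - <<'E'
from h import *
a=np.load("top.npz")["im"];a2=np.load("top.npz");b=capture("top");
D=cv2.absdiff(a,b["image"]).max(-1);m=((D>40)).astype(np.uint8)
n,l,s,c=cv2.connectedComponentsWithStats(m)
print([(x[:4].tolist(),int(x[4])) for x in s[1:] if x[4]>12 and x[1]<345])
print("tweezer area diff",D[264:284,425:485].mean(),D[264:284,425:485].max())
E
```

```text
t 16.2 w [ 258.8 -576.5  284.5] kiln [-387.1 -360.2  284.5] yaw-in-kiln 19.88 z [ 0.04  -0.039 -0.998] F [ 0.4  0.1 -0.6] grip -0.0008020599256111798 0.0
F tool [ 0.38755118 -0.0261251   0.56210817] [-453.10098159  139.41599682]
scene finger 54 -61.6935849110893
top finger 42 -61.17482067119575
wrist finger 0 0
[([375, 192, 10, 7], 41), ([339, 199, 10, 8], 36), ([329, 206, 3, 9], 17), ([372, 207, 7, 6], 20), ([367, 208, 4, 7], 14), ([453, 211, 13, 11], 56), ([381, 215, 9, 8], 21), ([360, 217, 8, 4], 14), ([333, 218, 86, 81], 1235), ([351, 225, 46, 30], 260), ([366, 237, 24, 5], 53), ([449, 241, 12, 17], 96), ([291, 331, 349, 149], 21912)]
tweezer area diff 3.4091666666666667 9
```

Only the lid, handle and finger have changed. The tweezers and the other things round the kiln have not moved.

```bash
python3 -c "
from rig import finish_job
print(finish_job())"
```

```text
the job is handed in; nothing more can be done
None
```

The job is handed in at about 16 s: the lid is latched tight with the T-handle a full quarter turn clockwise, the air collar's finger is in the long-bar stop, and the tweezers and the things round the kiln have not moved (the bowl is under the shut lid and was not touched). One wrist-force reading of 70 N came while the arm was moving clear, under the 120 N limit; I think it was the arm reaching its limit, not contact.

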